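Clamp a battery pack in the compression fixture, wedge it fast and bump the jog lever

ROBOT

A 7-joint arm with a two-finger parallel gripper is mounted at the origin on the work surface. World frame = base frame: x ahead of the robot, y to its left, z up, the work surface at z = 0. Lengths are in m, angles in rad, forces in N, time in s.
With the tool pointing down it reaches from about 0.425 to 0.875 m from the base axis. Payload 8.4 kg.
Tool frame: the origin (TCP) lies midway between the tips of the shut fingers; the grasp point (between the pads) lies 19 mm behind it; z points along the fingers, y is the line along which they close (so a half turn about z gives the same grasp; the last joint's range is limited). The gripper opens to 87 mm and grips with 3 to 60 N. Pads are 19 mm wide; open, the fingers measure 117 mm over their backs; the gripper's body (75 mm by 190 mm) begins 51 mm behind the grasp point.
Start: joints at [-0.099, 0.333, 0.04, 1.465, -0.013, 1.343, -0.059], TCP at [0.65, -0, 0.223] pointing down, gripper open.
Joint ranges: [-2.58, 2.58], [-0.38, 2.09], [-1.3, 1.39], [0.25, 2.4], [-1.5, 4.64], [0.08, 2.09], [-2.65, 2.65]. Speed limits (rad/s): [2.22, 2.22, 2.79, 2.79, 3.14, 3.14, 3.14].

INTERFACE

Orientations are given as a unit quaternion [x, y, z, w].
In Python, from rig import manip gives the robot as it stands. The module is installed in compiled form; this text tells all that it offers.
- The arm moves only by the tool arm_command, never from a script. Its argument "rows" is a list of rows, each a list of 3 entries, a list of its own where there are three numbers: the shift along the world's x, y, z in cm, then the turn about the world's z in rad, then the closure, from -1 (fully open) to 1 (shut). A call has 1 to 20 rows; each row is the pose to reach, as a shift and turn from the pose commanded when the call began; what a row does not reach only later rows make up. A row lasts 1/10 s, in which the tool goes at most 50 mm and 8.59 degrees, less where a joint would pass 70% of its speed; a pose out of reach is approached as far as the arm can. A call with a gripper value outside its range is refused whole. The fingers move at their own pace and stop on an object; "grip_force" is the grip in N (left out, the last holds). Time passes only in rows, so rows that repeat a pose let the fingers close. It gives the time, the measured TCP pose, the force, the opening and the grip force at its end, in the units of the state.
- manip.state(): the state, without advancing time (a new reading comes with each control period).
- manip.camera(name): name is "scene" or "side" or "wrist"; returns the picture (400x640x3 uint8, red, green, blue); there is no depth.
- manip.camera_params(name): a dict with "fx", "fy", "cx", "cy" (pixels), "xyz" and "orientation" of the camera in the world. Camera axes: x right, y down, z forward; pixel columns grow to the right and rows downward; lengths in m; the calibration is good to about 2 mm. A picture is of the moment at which its call begins: read the wrist's pose just before it. camera_params takes no time and is no camera call; for the wrist camera it gives the pose at the moment of the call.
- manip.hand_in(): hands the job in; it is judged then, once.
The state is a dict: "t": time; "qpos": joint angles; "qvel": joint speeds; "tau": joint torques, N m; "eef_pos": TCP position; "eef_rot": TCP orientation; "wrist_force": force on the tool from outside, world axes, zero at the start; "wrist_torque": the same for the moment, N m; "opening": finger opening in m; "finger_force": force on a finger pad.
Only numpy, scipy, OpenCV 4.12 (cv2) and the standard library are available. Lean on these libraries where they do the work, as an engineer would, in place of code of your own. Each camera call takes 0.05 s, during which the arm holds its last target. There are 200 camera calls.

TASK

Take the black battery pack off the sloped rack, lay it flat on the bed of the blue fixture between the rubber pad and the steel clamp bar, setting it down without a bang, then slide the bar by its orange post until it has pushed the pack up against the pad. Drive the brass wedge by its red lug along its ramp, in behind the bar, until it jams hard and the pack stays squeezed, then tip the spring-centred jog lever well over towards its green dot (never towards the red one), hold it over for at least half a second and let it recentre. Leave the other things on the table where they are.

Things in the scene. Friction and masses are not known exactly. Their poses are not given: they have to be found in the camera images.
- pack: Battery pack, black box 100 x 52 x 44 mm (own x, y, z), 0.4 to 0.75 kg, silver tabs and teal patch on top. Origin: centre of underside; x along its length, z out of its top. Ends alike. Starts lying on the rack's slope, tilted 27 degrees, low end against a lip 14 mm high; its sides are free for fingers down to the slope
- rack: Fixed sloped rack, footprint 150 x 110 mm. Origin on the table; slope rises towards its +x at 27 degrees, 90 mm wide (y). Pack's underside centre about x +20, z +50 mm. A yellow rail (12 mm thick, 156 mm long, along y) at x +38, z +170 mm, on posts at x +38 to +80, bars a hand from straight above: come square to the slope, leaning back to the rack's -x side
- fixture: Fixed blue fixture, plate x -117 to +63, y -177 to +93, 12 mm thick: its top is the bed. Origin: on the table under the middle of the bed. It clamps along its +y: the pack lies lengthwise along y between the jaw and the pad. Side guides 6 mm high on the bed at x +-30 to +-38, y -45 to +45 mm: pack lies between, 4 mm play each side. Yellow ramp behind the wedge (y -145), top 38 mm over the table
- pad_face (a point): Middle of the black rubber pad's face, at fixture y +50 mm, 30 mm above the table; pad 44 mm wide, top 47 mm above the table. Sprung: gives up to 6 mm towards +y at 4 N per mm. Yellow stop block behind it, top 54 mm above the table
- bar: Steel clamp bar, slides only along the fixture's y. Origin: foot of jaw face, x 0, bed height; at y -78 to -70 mm at the start (drawn back), travels to y -42; about y -50 when it presses a pack that touches the pad. Jaw 44 mm wide, 30 high; tail behind 44 wide, 22 high, its flat rear end 60 mm behind the origin. Slides with 1.5 N alone, up to 12 N when it shoves a pack along the bed; stays where left. Axes as the fixture's
- bar_post (a point): Grip point on the bar's upright orange post (20 x 20 mm, top 67 mm above the bed): 17 mm below its top, 30 mm behind the jaw face, 50 mm above the bed. Free on both x sides
- wedge: Brass thumb wedge, 70 mm long (x), 26 high, slides only along its ramp: fixture's +x, rising 1 in 7 to +y. Origin: bed height, mid length, 15 mm behind its flat front face. Starts out at fixture x -72 to -60, y about -132; travel ends at x +25. Axes as the fixture's. Slides with 2.5 N, more as it bites; pushed along +x with 15 to 20 N it jams and stays when let go
- wedge_lug (a point): Grip point on the wedge's upright red lug (22 x 22 mm, top 66 mm above the bed): 14 mm below its top, 52 above the bed; wedge frame x -18, y +1. Free on both x sides. The wedge goes in behind the tail only if the bar is within 4 mm of its clamping place, else its nose butts on the tail's side; it meets the tail with its origin at x about -17 and is well jammed at about x -5 to +20
- console: Fixed grey jog console, 110 x 130 x 50 mm. Origin on the table under the lever. Green dot on its top at y +50 mm, red dot at y -50 mm
- jog_lever (a joint): Tilt of the spring-centred jog lever (rad): 0 upright, positive towards the green dot (console +y), negative towards the red; stops at +-0.6. Pivot 55 mm above the table; about 2.5 to 3 N sideways at the knob hold it at 0.45; returns by itself when let go
- lever_knob (a point): Centre of the lever's black ball knob, 28 mm in diameter, 80 mm above the pivot, 135 mm above the table when upright. Stick below it 12 mm in diameter
- screwdriver: Screwdriver lying on the table, 190 mm long; leave alone
- cell_tray: Clear tray of green cells, 85 x 130 x 58 mm; leave alone
- spray_can: White spray can standing, 60 mm wide, 190 mm high; leave alone
- tape_roll: Yellow ring, roll of tape, 90 mm across, 22 mm high; leave alone
- wrench: Wrench lying on the table, 150 mm long; leave alone
- glue_jar: Amber jar standing, 64 mm wide, 80 mm high; leave alone
- end_plate: Aluminium end plate lying flat, 80 x 50 x 6 mm; leave alone
Things that resemble listed ones, but are neither listed nor needed, are in the scene too. What is shaped like the pack but pink is not meant.

How it is judged:
By the outcome, as a careful person would: the job done as asked, in the order asked, and still so for the second after the job is handed in, with the robot touching nothing.
It also fails if it takes over 70 s, if anything falls off the work surface, if the arm or the gripper's body presses on something with over 40 N, if the wrist force passes 120 N, or if a joint passes its speed limit or range.

## Working session

There is one attempt and no reset: what is moved stays moved. The work goes in short steps, Python scripts to look and compute and a tool call to move; the robot and the scene stay as the last step left them, time stands still between calls to the robot, and variables do not carry over. Pictures are saved under pics/ and viewed, at most 10 in all, crops included, and the job is handed in when it is done.

Besides the shell and the picture viewer there is one more tool, called after "Emit:" as name(argument=value, ...), one argument or row to a line, values as JSON. arm_command: Moves the arm, as the interface text tells. Its arguments: {"type":"object","properties":{"rows":{"type":"array"},"grip_force":{"type":"number"}},"required":["rows"]}

```bash
mkdir -p pics; python3 - <<'E'
from rig import manip
import cv2,json
for n in("scene","side"):
    im=manip.camera(n); cv2.imwrite(f"pics/{n}0.png",cv2.resize(im[:,:,::-1],(800,500),interpolation=cv2.INTER_CUBIC))
    cv2.imwrite(f"{n}_raw.png",im[:,:,::-1]);print(n,manip.camera_params(n))
s=manip.state();print(s['eef_pos'],s['eef_rot'],s['opening'],manip.camera_params("wrist"))
E
```

```text
scene {'fx': 385.9472091760797, 'fy': 385.9472091760797, 'cx': 328.11853217082484, 'cy': 194.3480624005034, 'xyz': array([1.20265371, 0.52685454, 0.74627634]), 'orientation': array([ 0.3798391 ,  0.82123236, -0.38326508, -0.1854927 ])}
side {'fx': 375.7342773163189, 'fy': 375.7342773163189, 'cx': 321.8072856085798, 'cy': 199.71752935287415, 'xyz': array([0.09201117, 0.65883892, 0.58276045]), 'orientation': array([-0.29380108,  0.82403447, -0.45780364,  0.15831598])}
[6.49585835e-01 5.64874475e-06 2.21763300e-01] [ 7.07087036e-01  7.07126151e-01 -5.43121522e-04 -4.85033732e-04] 0.08708074493734295 {'fx': 328.5599038950596, 'fy': 328.5599038950596, 'cx': 320.87032386416, 'cy': 199.31824504804513, 'xyz': array([0.64864026, 0.08503695, 0.38395829]), 'orientation': array([ 9.87969459e-01,  6.41947348e-04, -6.64550255e-04,  1.54646355e-01])}
```

View pics/scene0.png

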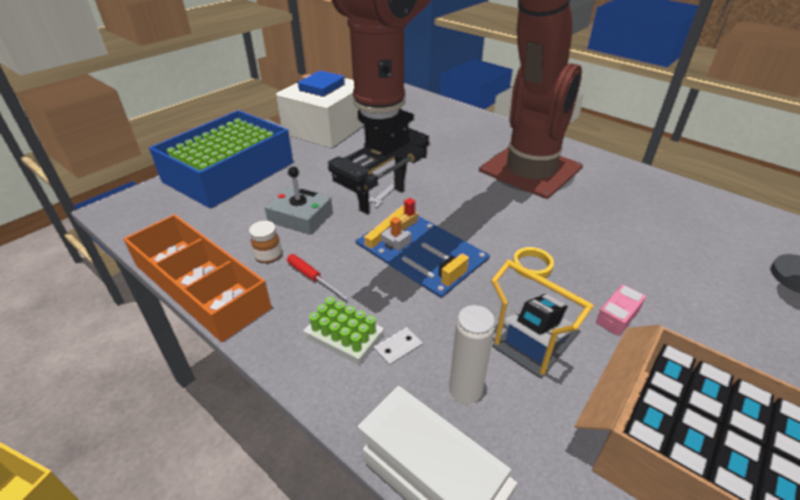

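View pics/side0.png

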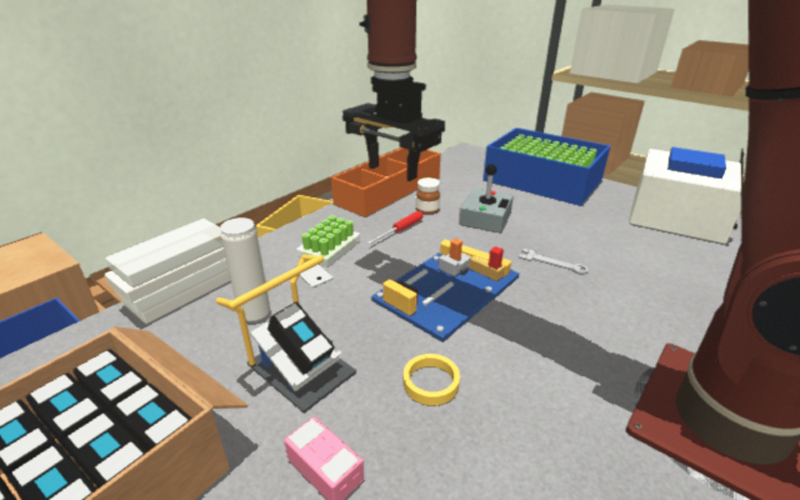

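```bash
python3 - <<'E'
import cv2,numpy as np
S=cv2.imread("scene_raw.png");D=cv2.imread("side_raw.png")
def c(im,x,y,w,h,s):
    o=cv2.resize(im[y:y+h,x:x+w],None,fx=s,fy=s,interpolation=cv2.INTER_CUBIC)
    for k in range(0,w,20): cv2.putText(o,str(x+k),(k*s,8),0,.3,(0,255,255),1); cv2.line(o,(k*s,10),(k*s,16),(0,255,255),1)
    for k in range(20,h,20): cv2.putText(o,str(y+k),(0,k*s),0,.3,(0,255,255),1)
    return o
cv2.imwrite("pics/rack.png",np.hstack([c(S,388,192,80,110,5),c(D,170,202,80,110,5)]))
a=np.hstack([c(S,280,155,115,85,4),c(S,210,130,60,85,4)]);a=a[:, :700]
b=np.hstack([c(D,295,185,125,90,4),c(D,362,130,50,90,4)])
w=max(a.shape[1],b.shape[1]); p=lambda z:cv2.copyMakeBorder(z,0,0,0,w-z.shape[1],0)
v=np.vstack([p(a),p(b)]);print(v.shape);cv2.imwrite("pics/fix.png",v[:600])
E
```

```text
(700, 700, 3)
```

View pics/rack.png

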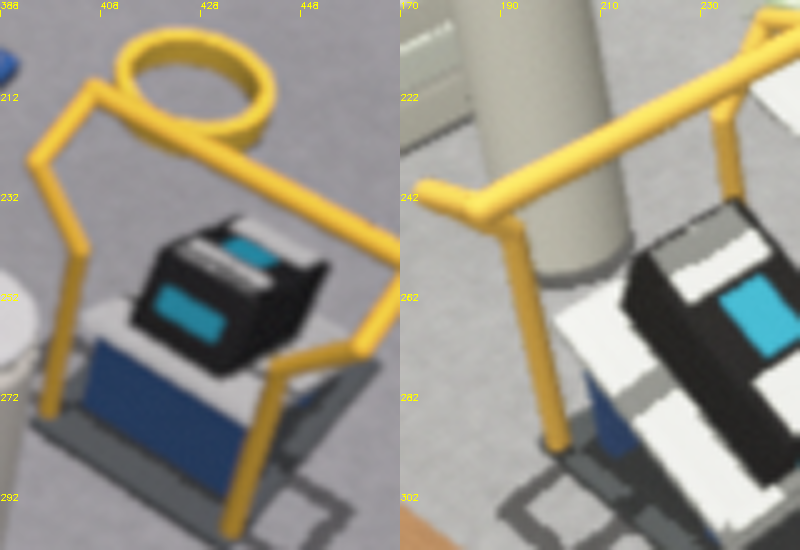

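View pics/fix.png

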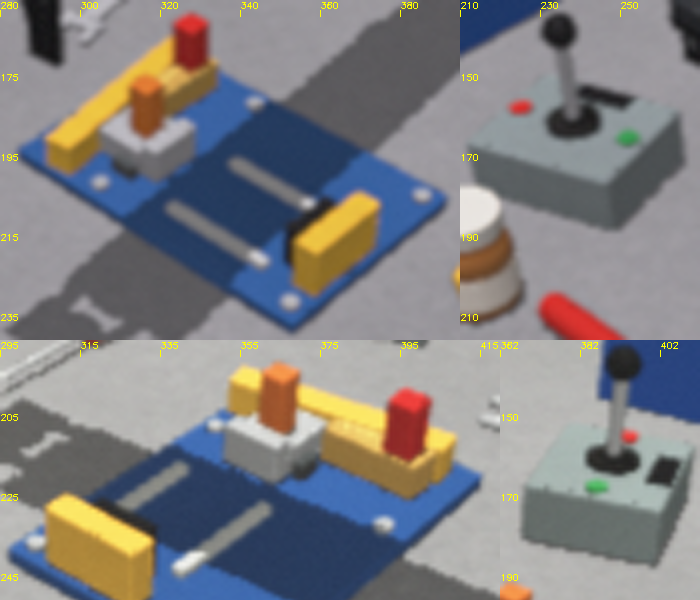

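```bash
cat > h.py <<'E'
import numpy as np
from scipy.spatial.transform import Rotation as R
from scipy.optimize import least_squares
C={'S':dict(f=385.9472,c=(328.1185,194.3481),p=[1.20265371,.52685454,.74627634],q=[.3798391,.82123236,-.38326508,-.1854927]),
'D':dict(f=375.7343,c=(321.8073,199.7175),p=[.09201117,.65883892,.58276045],q=[-.29380108,.82403447,-.45780364,.15831598])}
def proj(k,P):
    c=C[k];v=R.from_quat(c['q']).inv().apply(np.atleast_2d(P)-c['p']);return v[:,:2]/v[:,2:]*c['f']+c['c']
def world(p,P):  # p=x,y,yaw
    return R.from_euler('z',p[2]).apply(np.atleast_2d(P)*1.)+[p[0],p[1],0]
E
python3 - <<'E'
from h import *
def fit(obs,model,x0,name):
    f=lambda p:np.concatenate([(proj(k,world(p,model(m,p)))-uv).ravel() for k,m,uv in obs])
    r=least_squares(f,x0,loss='soft_l1');print(name,r.x.round(4));print(f(r.x).reshape(-1,2).round(1).tolist())
    return r.x
s=lambda u,v:(388+u/5,192+v/5); d=lambda u,v:(170+(u-400)/5,202+v/5)
a=np.radians(27)
def pk(m,p):
    if m[0]=='r': return np.array([.038,m[1]*.078,.170])
    s_,y,n=m; return np.array([.020+p[3],y*.026,.050+p[4]])+s_*.05*np.array([np.cos(a),0,np.sin(a)])+n*.044*np.array([-np.sin(a),0,np.cos(a)])
obs=[('S',(1,-1,0),s(133,322)),('S',(1,1,0),s(222,377)),('S',(1,-1,1),s(160,248)),('S',(1,1,1),s(248,297)),('S',(-1,1,1),s(330,265)),('S',(-1,-1,1),s(235,215)),
('D',(1,1,1),d(630,255)),('D',(1,-1,1),d(735,200)),('D',(1,1,0),d(625,303)),('D',(-1,1,0),d(765,487)),
('S',('r',-1),s(95,88)),('D',('r',1),d(480,210))]
for y0 in (-.5,.5): fit(obs,pk,[.75,.3,y0,0,0],'rack')
S=lambda u,v:(280+u/4,155+v/4); D=lambda u,v:(295+u/4,185+(v-340)/4)
def fx(m,p):
    if m=='post': return np.array([0,p[3],.079])
    if m=='lug': return np.array([p[4],-.131+(p[4]+.018+.066)/7,.078])
    return np.array(m)/1000
obs=[('S',(63,-177,12),S(22,155)),('S',(63,93,12),S(292,326)),('S',(-117,93,12),S(446,198)),('D',(-117,-177,12),D(482,480)),('D',(63,93,12),D(10,553)),('D',(-117,93,12),(353.6,269.6)),
('S','post',S(147,85)),('D','post',D(281,371)),('S','lug',S(192,24)),('D','lug',D(410,397))]
for y0 in(.8,2.4): fit(obs,fx,[.6,.1,y0,-.1,-.085],'fixture')
c=lambda u,v:(210+(u-460)/4,130+v/4); e=lambda u,v:(362+(u-500)/4,130+(v-340)/4)
obs=[('S',(0,0,135),c(559,30)),('S',(0,50,50),c(628,138)),('S',(0,-50,50),c(520,107)),('D',(0,0,135),e(624,362)),('D',(0,50,50),e(597,487)),('D',(0,-50,50),e(629,437))]
fit(obs,fx,[.75,-.2,.5],'console')
E
```

```text
rack [ 0.5542  0.328  -0.0338 -0.001  -0.0016]
[[-2.6, 0.0], [-0.6, 1.0], [-0.6, -1.6], [2.2, 0.2], [0.5, -1.1], [0.5, -1.5], [-0.9, 0.6], [-0.2, -1.1], [-3.0, 1.8], [-0.3, 3.2], [-1.9, -0.8], [1.1, -0.9]]
rack [ 0.5542  0.328  -0.0338 -0.001  -0.0016]
[[-2.6, 0.0], [-0.6, 1.0], [-0.6, -1.6], [2.2, 0.2], [0.5, -1.1], [0.5, -1.5], [-0.9, 0.6], [-0.2, -1.1], [-3.0, 1.8], [-0.3, 3.2], [-1.9, -0.8], [1.1, -0.9]]
fixture [ 0.5357  0.0336 -0.0469 -0.1012 -0.0799]
[[-1.2, -2.8], [0.2, -1.2], [1.3, -1.5], [-0.0, -1.3], [-2.0, -1.3], [-0.2, 1.2], [0.1, -1.9], [-0.6, -0.1], [0.1, -1.6], [-0.6, 0.3]]
fixture [ 0.5357  0.0336 -0.0469 -0.1012 -0.0799]
[[-1.2, -2.8], [0.2, -1.2], [1.3, -1.5], [-0.0, -1.3], [-2.0, -1.3], [-0.2, 1.2], [0.1, -1.9], [-0.6, -0.1], [0.1, -1.6], [-0.6, 0.3]]
console [ 0.6059 -0.331   0.2785]
[[-0.1, -1.1], [-0.0, -0.9], [0.3, -0.8], [-0.3, 0.1], [-0.4, 0.1], [-0.6, -0.0]]
```

Emit:
arm_command(
  rows=[
    [[-1, 2, 4], 0.14, -1],
    [[-2, 5, 5], 0.28, -1],
    [[-3, 9, 5], 0.42, -1],
    [[-4, 13, 5], 0.56, -1],
    [[-5, 17, 5], 0.7, -1],
    [[-7, 21, 5], 0.84, -1],
    [[-9, 25, 5], 0.98, -1],
    [[-10, 29, 5], 1.12, -1],
    [[-11, 32, 5], 1.26, -1],
    [[-11.5, 32.8, 5], 1.4, -1],
    [[-11.5, 32.8, 5], 1.54, -1],
    [[-11.5, 32.8, 5], 1.54, -1],
    [[-11.5, 32.8, 5], 1.54, -1],
    [[-11.5, 32.8, 5], 1.54, -1],
  ],
  grip_force=30,
)

```text
t: 1.5
eef_pos: [0.5352, 0.3274, 0.2724]
eef_rot: [0.017, 1.0, -0.0, -0.0]
wrist_force: [0.2, 0.7, 0.1]
opening: 0.0874
finger_force: 0.0
```

```bash
python3 - <<'E'
from rig import manip
import cv2,numpy as np
s=manip.state();p=manip.camera_params("wrist");im=manip.camera("wrist")[:,:,::-1];cv2.imwrite("w1.png",im)
print(s['t'],s['eef_pos'],s['eef_rot'],s['wrist_force'],s['qpos'].round(2) if hasattr(s['qpos'],'round') else s['qpos']);print(p)
cv2.imwrite("pics/w1.png",cv2.resize(im,(800,500),interpolation=cv2.INTER_CUBIC))
E
```

```text
1.5 [0.53523009 0.32744778 0.27235245] [ 1.74687193e-02  9.99847392e-01 -1.54317840e-04 -1.10048314e-04] [0.22074263 0.69501528 0.13231932] [-0.36  0.29 -0.33  1.43  0.09  1.44  0.85]
{'fx': 328.5599038950596, 'fy': 328.5599038950596, 'cx': 320.87032386416, 'cy': 199.31824504804513, 'xyz': array([0.44953708, 0.33088388, 0.43461677]), 'orientation': array([0.71035722, 0.68664879, 0.10743818, 0.1111895 ])}
```

View pics/w1.png

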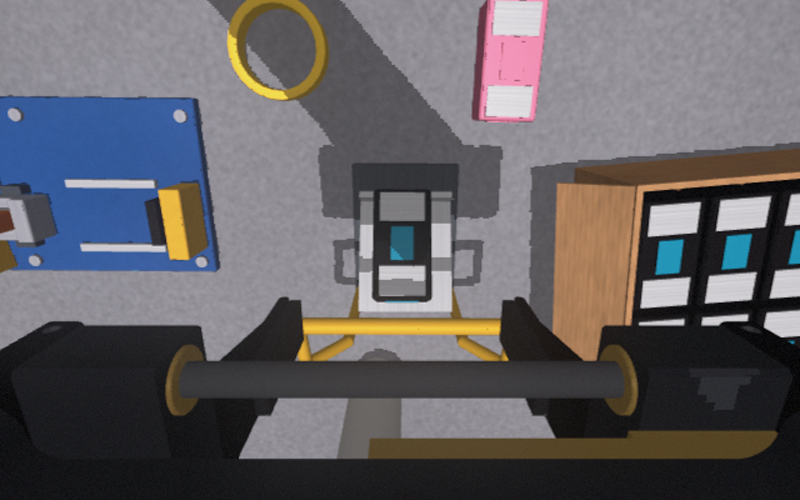

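```bash
cat >> h.py <<'E'
C['W']=dict(f=328.56,c=(320.87,199.318),p=[.44953708,.33088388,.43461677],q=[.71035722,.68664879,.10743818,.1111895])
E
python3 - <<'E'
from h import *
def fit(obs,model,x0,name):
    f=lambda p:np.concatenate([(proj(k,world(p,model(m,p)))-uv).ravel() for k,m,uv in obs])
    r=least_squares(f,x0,loss='soft_l1');print(name,r.x.round(4));print(f(r.x).reshape(-1,2).round(1).tolist())
    return r.x
s=lambda u,v:(388+u/5,192+v/5); d=lambda u,v:(170+(u-400)/5,202+v/5);w=lambda u,v:(u*.8,v*.8)
a=np.radians(27)
def pk(m,p):
    if m[0]=='r': return np.array([.038,m[1]*.078,.170])
    if m[0]=='b': return np.array(m[1:])/1000
    s_,y,n=m; return np.array([.020+p[3],y*.026,.050+p[4]])+s_*.05*np.array([np.cos(a),0,np.sin(a)])+n*.044*np.array([-np.sin(a),0,np.cos(a)])
obs=[('W',(-1,-1,1),w(375,191)),('W',(-1,1,1),w(430,190)),('W',(1,-1,1),w(374,300)),('W',(1,1,1),w(432,300)),
('S',(1,-1,1),s(160,248)),('S',(1,1,1),s(248,297)),('S',(-1,1,1),s(330,265)),('S',(-1,-1,1),s(235,215)),
('D',(1,1,1),d(630,255)),('D',(1,-1,1),d(735,200)),('W',('r',-1),w(303,326)),('W',('r',1),w(504,326)),
('S',('r',-1),s(95,88)),('D',('r',1),d(480,210))]
fit(obs,pk,[.55,.3,0,0,0],'rack')
S=lambda u,v:(280+u/4,155+v/4); D=lambda u,v:(295+u/4,185+(v-340)/4)
def fx(m,p):
    if m=='post': return np.array([0,p[3],.079])
    if m=='lug': return np.array([p[4],-.131+(p[4]+.018+.066)/7,.078])
    return np.array(m)/1000
obs=[('S',(63,-177,12),S(22,155)),('S',(63,93,12),S(292,326)),('S',(-117,93,12),S(446,198)),('D',(-117,-177,12),D(482,480)),('D',(63,93,12),D(10,553)),('D',(-117,93,12),(353.6,269.6)),
('W',(-117,93,12),w(197,98)),('W',(63,93,12),w(217,269)),('W',(-34,45,18),w(154,184)),('W',(34,45,18),w(165,249)),
('S','post',S(147,85)),('D','post',D(281,371)),('S','lug',S(192,24)),('D','lug',D(410,397))]
fit(obs,fx,[.6,.1,0,-.1,-.085],'fixture')
obs=[('S',(0,0,190),(380,257)),('D',(0,0,190),(190.4,181.6))]
fit(obs,fx,[.7,.3,0],'can')
E
```

```text
rack [ 0.5546  0.3287 -0.0343  0.0017 -0.0036]
[[-0.7, -1.3], [1.1, -0.5], [-0.9, 0.2], [0.5, 0.3], [-1.2, -0.1], [1.6, 1.8], [0.0, 0.3], [-0.1, -0.2], [-2.0, 0.9], [-1.3, -0.7], [-6.6, 0.0], [5.9, 0.1], [-1.7, -0.6], [0.7, -0.8]]
fixture [ 0.5364  0.0331 -0.0547 -0.1007 -0.0797]
[[-1.3, -3.1], [-0.4, -1.1], [1.1, -1.2], [0.1, -1.1], [-2.2, -1.7], [-0.9, 0.9], [-1.7, -0.2], [-0.3, 2.3], [1.2, -0.3], [0.6, -1.2], [0.1, -1.9], [-0.6, -0.1], [0.2, -1.6], [-0.6, 0.3]]
can [0.7522 0.289  0.    ]
[[0.2, -4.1], [-1.3, -1.6]]
```

Emit:
arm_command(
  rows=[
    [[0.6, 0.2, -3], 0, -1],
    [[0.6, 0.2, -7], 0, -1],
    [[0.6, 0.2, -11], 0, -1],
    [[0.6, 0.2, -15], 0, -1],
    [[0.6, 0.2, -18], 0, -1],
    [[0.6, 0.2, -20], 0, -1],
    [[0.6, 0.2, -21.5], 0, -1],
    [[0.6, 0.2, -22.5], 0, -1],
    [[0.6, 0.2, -22.9], 0, -1],
    [[0.6, 0.2, -22.9], 0, -1],
  ],
)

```text
t: 2.55
eef_pos: [0.5412, 0.3301, 0.0437]
eef_rot: [0.016, 1.0, 0.0, 0.0]
wrist_force: [0.1, -0.3, -0.6]
opening: 0.087
finger_force: 0.0
```

Emit:
arm_command(
  rows=[
    [[0, 0, 0], 0, 0.2],
    [[0, 0, 0], 0, 0.5],
    [[0, 0, 0], 0, 1],
    [[0, 0, 0], 0, 1],
    [[0, 0, 0], 0, 1],
    [[0, 0, 0], 0, 1],
  ],
  grip_force=40,
)

```text
t: 3.15
eef_pos: [0.5407, 0.3294, 0.0435]
eef_rot: [0.016, 1.0, -0.001, -0.0]
wrist_force: [-2.7, -2.5, 3.0]
opening: 0.0514
finger_force: 39.9
```

Emit:
arm_command(
  rows=[
    [[-0.2, 0, 0.5], 0, 1],
    [[-0.6, 0, 1.2], 0, 1],
    [[-1.0, 0, 2.0], 0, 1],
    [[-1.4, 0, 2.8], 0, 1],
    [[-2.5, 0, 3.2], 0, 1],
    [[-4.5, 0, 3.6], 0, 1],
    [[-6.5, 0, 4], 0, 1],
    [[-8, 0, 5], 0, 1],
    [[-8.5, 0, 7], 0, 1],
    [[-8.5, 0, 9], 0, 1],
    [[-8.5, 0, 9], 0, 1],
  ],
)

```text
t: 4.25
eef_pos: [0.4563, 0.3313, 0.1365]
eef_rot: [0.015, 1.0, 0.001, 0.002]
wrist_force: [1.3, -0.3, -6.4]
opening: 0.0514
finger_force: 39.9
```

```bash
python3 - <<'E'
from rig import manip
import cv2,numpy as np
s=manip.state();print(manip.camera_params("wrist"),s['wrist_torque'])
im=manip.camera("wrist")[:,:,::-1];d=manip.camera("side")[:,:,::-1]
cv2.imwrite("pics/w2.png",np.vstack([im[80:330,120:520],cv2.resize(d[150:350,140:460],(400,250))]))
E
```

```text
{'fx': 328.5599038950596, 'fy': 328.5599038950596, 'cx': 320.87032386416, 'cy': 199.31824504804513, 'xyz': array([0.369944  , 0.33389269, 0.29842639]), 'orientation': array([0.70856587, 0.68803059, 0.11026729, 0.11130781])} [ 0.18583629  0.01533966 -0.06787673]
```

View pics/w2.png

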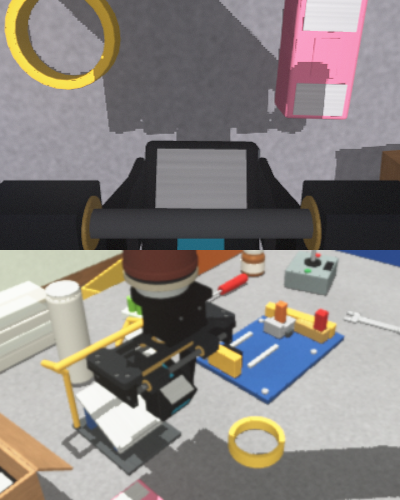

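```bash
python3 - <<'E'
from h import *
C['W'].update(p=[.369944,.33389269,.29842639],q=[.70856587,.68803059,.11026729,.11130781])
g=np.array([.4563,.3313,.1365+.019])
for t in (27,20,15,10,5,0):
  a=np.radians(t)
  def P(s,y,n): 
    ds,dn=s+.024,n-.029
    return g+R.from_euler('z',-.034).apply([ds*np.cos(a)-dn*np.sin(a),y,ds*np.sin(a)+dn*np.cos(a)])
  print(t,[proj('W',P(*q)).round(0).tolist() for q in((-.05,-.026,.044),(-.05,.026,.044),(-.05,-.026,0),(-.05,.026,0),(-.018,.022,.044))])
E
```

```text
27 [[[264.0, 221.0]], [[376.0, 221.0]], [[276.0, 227.0]], [[364.0, 228.0]], [[369.0, 292.0]]]
20 [[[262.0, 224.0]], [[378.0, 225.0]], [[275.0, 221.0]], [[364.0, 222.0]], [[369.0, 296.0]]]
15 [[[262.0, 228.0]], [[378.0, 228.0]], [[275.0, 217.0]], [[365.0, 217.0]], [[369.0, 299.0]]]
10 [[[261.0, 232.0]], [[379.0, 232.0]], [[274.0, 213.0]], [[365.0, 214.0]], [[368.0, 301.0]]]
5 [[[260.0, 236.0]], [[380.0, 236.0]], [[274.0, 210.0]], [[366.0, 210.0]], [[368.0, 303.0]]]
0 [[[259.0, 241.0]], [[381.0, 241.0]], [[273.0, 207.0]], [[367.0, 207.0]], [[368.0, 305.0]]]
```

Emit:
arm_command(
  rows=[
    [[0, -2, 1], -0.14, 1],
    [[0, -5, 2], -0.28, 1],
    [[0, -8, 3], -0.42, 1],
    [[0, -11, 3], -0.56, 1],
    [[0, -14, 3], -0.7, 1],
    [[1, -17, 3], -0.84, 1],
    [[3, -20, 3], -0.98, 1],
    [[5, -23, 3], -1.12, 1],
    [[6.5, -26, 3], -1.26, 1],
    [[7.5, -27.5, 3], -1.4, 1],
    [[8.1, -28.3, 3], -1.54, 1],
    [[8.1, -28.3, 2], -1.596, 1],
    [[8.1, -28.3, 1], -1.596, 1],
    [[8.1, -28.3, 1], -1.596, 1],
  ],
)

```text
t: 5.75
eef_pos: [0.5351, 0.0471, 0.1408]
eef_rot: [0.726, 0.688, -0.002, -0.001]
wrist_force: [-1.5, -0.2, -6.4]
opening: 0.0517
finger_force: 39.9
```

```bash
python3 - <<'E'
from rig import manip
import cv2,numpy as np
s=manip.state();print(s['eef_pos'],s['eef_rot']);print(manip.camera_params("wrist"))
im=manip.camera("wrist")[:,:,::-1];d=manip.camera("scene")[:,:,::-1]; cv2.imwrite("w3.png",im)
cv2.imwrite("pics/w3.png",np.hstack([cv2.resize(im[60:360,100:540],(550,375)),cv2.resize(d[150:250,275:375],(250,250)).repeat(1,0) if 0 else cv2.copyMakeBorder(cv2.resize(d[150:250,275:375],(250,250)),0,125,0,0,0)]))
E
```

```text
[0.53512394 0.04705277 0.14075986] [ 0.7258089   0.68789253 -0.00186307 -0.0013549 ]
{'fx': 328.5599038950596, 'fy': 328.5599038950596, 'cx': 320.87032386416, 'cy': 199.31824504804513, 'xyz': array([0.53922358, 0.13207189, 0.30290842]), 'orientation': array([ 0.98757696, -0.02560543, -0.0063376 ,  0.15490627])}
```

View pics/w3.png

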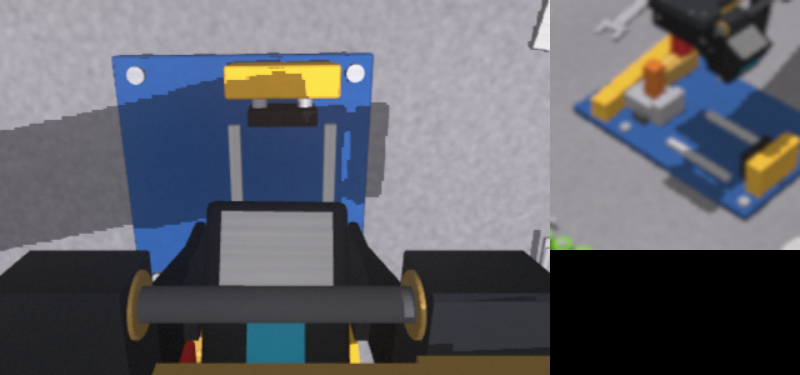

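```bash
python3 - <<'E'
from h import *
C['W'].update(p=[.53922358,.13207189,.30290842],q=[.98757696,-.02560543,-.0063376,.15490627])
w=lambda u,v:np.array((100+u*.8,60+v*.8))
obs=[((-34,45,18),w(235,125)),((34,45,18),w(330.5,124.5)),((-117,93,12),w(113,57)),((63,93,12),w(373,54)),((-34,0,18),w(237.5,200)),((34,0,18),w(326.5,200))]
def f(p):
    r=[]
    for m,uv in obs:
        e=(proj('W',world(p,np.array(m)/1000))-uv)[0]
        r+=[e[0],e[1]*(m[1]!=0)]
    return r
r=least_squares(f,[.5364,.0331,-.0547]);print(r.x.round(4),np.round(r.fun,1))
for q in((-22,50,47),(22,50,47)):print(((proj('W',world(r.x,np.array(q)/1000))[0]-[100,60])/.8).round(1))
E
```

```text
[ 0.5375  0.031  -0.043 ] [-0.8  1.   0.3  0.7 -2.  -0.7  1.4 -0.4 -0.8 -0.   2.  -0. ]
[248.  127.2]
[317.7 126.6]
```

Emit:
arm_command(
  rows=[
    [[0.3, -0.1, -1], 0.01, 1],
    [[0.3, -0.1, -3], 0.01, 1],
    [[0.3, -0.1, -5], 0.01, 1],
    [[0.3, -0.1, -7], 0.01, 1],
    [[0.3, -0.1, -8.5], 0.01, 1],
    [[0.3, -0.1, -9.5], 0.01, 1],
    [[0.3, -0.1, -9.5], 0.01, 1],
    [[0.3, -0.1, -9.5], 0.01, 1],
  ],
)

```text
t: 6.65
eef_pos: [0.5404, 0.0461, 0.0489]
eef_rot: [0.723, 0.691, 0.0, 0.0]
wrist_force: [0.4, 0.1, -5.8]
opening: 0.0515
finger_force: 39.9
```

Emit:
arm_command(
  rows=[
    [[-0.2, 0, -0.6], 0, 1],
    [[-0.2, 0, -1.1], 0, 1],
    [[-0.2, 0, -1.5], 0, 1],
    [[-0.2, 0, -1.5], 0, 1],
  ],
)

```text
t: 7.05
eef_pos: [0.5375, 0.046, 0.0329]
eef_rot: [0.723, 0.691, -0.0, -0.0]
wrist_force: [0.0, -0.4, -4.7]
opening: 0.0518
finger_force: 39.9
```

Emit:
arm_command(
  rows=[
    [[0, 0, -0.1], 0, 1],
    [[0, 0, -0.2], 0, 1],
    [[0, 0, -0.3], 0, 1],
    [[0, 0, -0.3], 0, 1],
  ],
  grip_force=30,
)

```text
t: 7.45
eef_pos: [0.5379, 0.046, 0.0305]
eef_rot: [0.723, 0.691, -0.0, -0.0]
wrist_force: [0.1, -0.3, -5.1]
opening: 0.0517
finger_force: 29.9
```

Emit:
arm_command(
  rows=[
    [[0, 0, -0.1], 0, 1],
    [[0, 0, -0.2], 0, 1],
    [[0, 0, -0.2], 0, 1],
  ],
  grip_force=25,
)

```text
t: 7.75
eef_pos: [0.5379, 0.046, 0.0284]
eef_rot: [0.723, 0.691, -0.0, -0.0]
wrist_force: [1.5, 0.1, -5.4]
opening: 0.052
finger_force: 24.9
```

Emit:
arm_command(
  rows=[
    [[0, 0, -0.1], 0, 1],
    [[0, 0, -0.2], 0, 1],
    [[0, 0, -0.2], 0, 1],
  ],
)

```text
t: 8.05
eef_pos: [0.5381, 0.0457, 0.0277]
eef_rot: [0.723, 0.691, -0.0, 0.0]
wrist_force: [-5.6, -2.3, 9.6]
opening: 0.0516
finger_force: 25.0
```

Emit:
arm_command(
  rows=[
    [[0, 0, 0], 0, 1],
    [[0, 0, -0.1], 0, 1],
    [[0, 0, -0.1], 0, 1],
  ],
  grip_force=18,
)

```text
t: 8.35
eef_pos: [0.5382, 0.0449, 0.0268]
eef_rot: [0.724, 0.69, -0.0, 0.0]
wrist_force: [-5.5, -4.9, 9.7]
opening: 0.0519
finger_force: 18.0
```

Emit:
arm_command(
  rows=[
    [[-0.05, 0, -0.1], 0, 1],
    [[-0.1, 0, -0.2], 0, 1],
    [[-0.1, 0, -0.2], 0, 1],
  ],
  grip_force=15,
)

```text
t: 8.65
eef_pos: [0.5381, 0.0439, 0.025]
eef_rot: [0.724, 0.69, 0.0, 0.001]
wrist_force: [-2.8, -7.6, 7.5]
opening: 0.0516
finger_force: 15.0
```

Emit:
arm_command(
  rows=[
    [[0, 0, -0.1], 0, 1],
    [[0, 0, -0.2], 0, 1],
    [[0, 0, -0.2], 0, 1],
  ],
  grip_force=13,
)

```text
t: 8.95
eef_pos: [0.5373, 0.0457, 0.0218]
eef_rot: [0.723, 0.69, 0.0, 0.0]
wrist_force: [-0.1, 0.3, -4.3]
opening: 0.0524
finger_force: 13.0
```

Emit:
arm_command(
  rows=[
    [[0, 0, -0.1], 0, 1],
    [[0, 0, -0.2], 0, 1],
    [[0, 0, -0.2], 0, 1],
  ],
)

```text
t: 9.25
eef_pos: [0.5373, 0.0462, 0.0204]
eef_rot: [0.723, 0.691, 0.0, 0.0]
wrist_force: [-3.6, -0.9, 7.7]
opening: 0.0518
finger_force: 13.0
```

```bash
python3 - <<'E'
from rig import manip
import cv2,numpy as np
im=manip.camera("scene")[:,:,::-1];d=manip.camera("side")[:,:,::-1];w=manip.camera("wrist")[:,:,::-1]
print(manip.camera_params("wrist"))
f=lambda a,x,y,W,H,s:cv2.resize(a[y:y+H,x:x+W],(W*s,H*s),interpolation=cv2.INTER_CUBIC)
A=np.hstack([f(im,280,150,100,75,4),f(d,300,180,100,75,4)]);B=cv2.resize(w[100:300,60:580],(780,300));B=cv2.copyMakeBorder(B,0,0,0,20,0)
cv2.imwrite("pics/p1.png",np.vstack([A,B]))
E
```

```text
{'fx': 328.5599038950596, 'fy': 328.5599038950596, 'cx': 320.87032386416, 'cy': 199.31824504804513, 'xyz': array([0.53986847, 0.13110145, 0.18258381]), 'orientation': array([ 0.98773657, -0.02209922, -0.00328801,  0.15452274])}
```

View pics/p1.png

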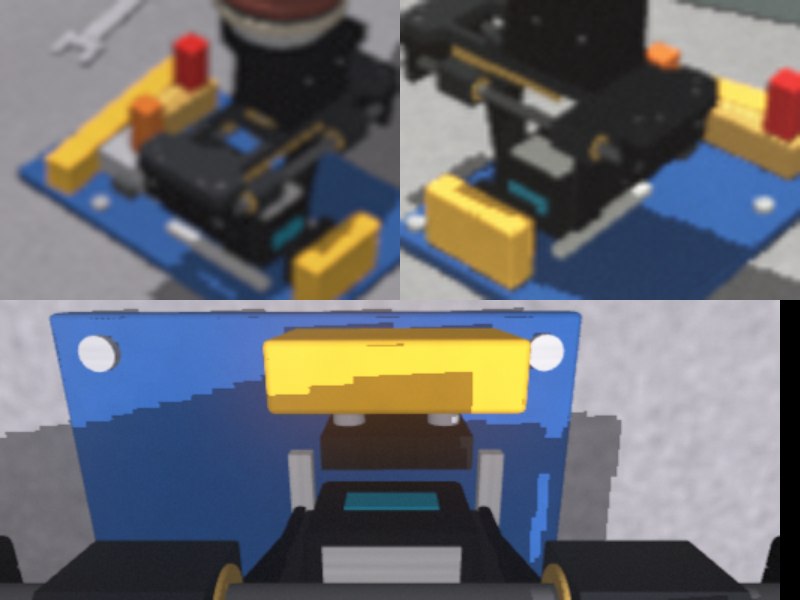

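```bash
python3 - <<'E'
from h import *
C['W'].update(p=[.53986847,.13110145,.18258381],q=[.98773657,-.02209922,-.00328801,.15452274])
g=np.array([.5373,.0462,.0204+.019])
for t in (27,20,15,10,5,0):
  a=np.radians(t)
  def P(s,y,n): 
    ds,dn=s+.024,n-.029
    return g+R.from_euler('z',-.05-np.pi/2).apply([ds*np.cos(a)-dn*np.sin(a),y,ds*np.sin(a)+dn*np.cos(a)])
  pr=lambda q:((proj('W',P(*q))[0]-[60,100])*1.5+[0,300]).round(0)
  print(t,[pr(q) for q in((-.05,-.026,.044),(-.05,-.026,0),(-.046,0,.044))],'edge z',[P(-.05,0,0)[2].round(4),P(.05,0,0)[2].round(4)])
E
```

```text
27 [array([311., 478.]), array([329., 489.]), array([396., 491.])] edge z [np.float64(0.0018), np.float64(0.0472)]
20 [array([309., 484.]), array([328., 480.]), array([396., 497.])] edge z [np.float64(0.0033), np.float64(0.0375)]
15 [array([308., 489.]), array([327., 474.]), array([396., 503.])] edge z [np.float64(0.0047), np.float64(0.0305)]
10 [array([307., 495.]), array([326., 468.]), array([396., 508.])] edge z [np.float64(0.0063), np.float64(0.0237)]
5 [array([306., 501.]), array([325., 463.]), array([396., 515.])] edge z [np.float64(0.0082), np.float64(0.017)]
0 [array([304., 508.]), array([324., 458.]), array([396., 521.])] edge z [np.float64(0.0104), np.float64(0.0104)]
```

Emit:
arm_command(
  rows=[
    [[0, 0, 0], 0, 1],
    [[0, 0, 0.05], 0, 1],
    [[0, 0, 0.05], 0, 1],
  ],
  grip_force=7,
)

```text
t: 9.7
eef_pos: [0.5372, 0.0462, 0.0204]
eef_rot: [0.723, 0.691, 0.0, 0.0]
wrist_force: [-1.9, -0.7, 3.4]
opening: 0.0519
finger_force: 7.0
```

Emit:
arm_command(
  rows=[
    [[0, 0, 0], 0, 1],
    [[0, 0, 0], 0, 1],
    [[0, 0, 0], 0, 1],
  ],
  grip_force=3,
)

```text
t: 10.0
eef_pos: [0.5372, 0.0462, 0.0202]
eef_rot: [0.723, 0.691, 0.0, 0.0]
wrist_force: [-0.3, -0.9, 4.2]
opening: 0.0519
finger_force: 3.0
```

Emit:
arm_command(
  rows=[
    [[0, 0, 0], 0, -0.25],
    [[0, 0, 0], 0, -0.4],
    [[0, 0, 0.2], 0, -0.7],
    [[0, 0, 1], 0, -0.8],
    [[0, 0, 3], 0, -0.8],
    [[0, 0, 6], 0, -0.8],
    [[-0.2, -3, 8], 0, -0.5],
    [[-0.4, -7, 8], 0, -0.5],
    [[-0.4, -11, 8], 0, -0.3],
    [[-0.4, -11.6, 8], 0.005, -0.3],
    [[-0.4, -11.6, 8], 0.005, -0.3],
  ],
)

```text
t: 11.1
eef_pos: [0.533, -0.0716, 0.1006]
eef_rot: [0.723, 0.691, 0.0, 0.0]
wrist_force: [0.0, 0.6, -0.3]
opening: 0.0572
finger_force: 0.0
```

```bash
python3 - <<'E'
from rig import manip
import cv2,numpy as np
s=manip.state();print(s['eef_pos'],s['eef_rot']);print(manip.camera_params("wrist"))
w=manip.camera("wrist")[:,:,::-1];d=manip.camera("side")[:,:,::-1];cv2.imwrite("w4.png",w)
f=lambda a,x,y,W,H,s:cv2.resize(a[y:y+H,x:x+W],(W*s,H*s),interpolation=cv2.INTER_CUBIC)
cv2.imwrite("pics/p2.png",np.vstack([f(w,120,0,400,190,2),np.hstack([f(w,220,190,200,110,2),f(d,300,180,100,55,4)])]))
E
```

```text
[ 0.53295631 -0.07158236  0.10058386] [7.22508077e-01 6.91362424e-01 1.02469573e-04 2.57275335e-04]
{'fx': 328.5599038950596, 'fy': 328.5599038950596, 'cx': 320.87032386416, 'cy': 199.31824504804513, 'xyz': array([0.53542284, 0.01345987, 0.26277592]), 'orientation': array([ 0.98773643, -0.0212405 , -0.00311475,  0.15464759])}
```

View pics/p2.png

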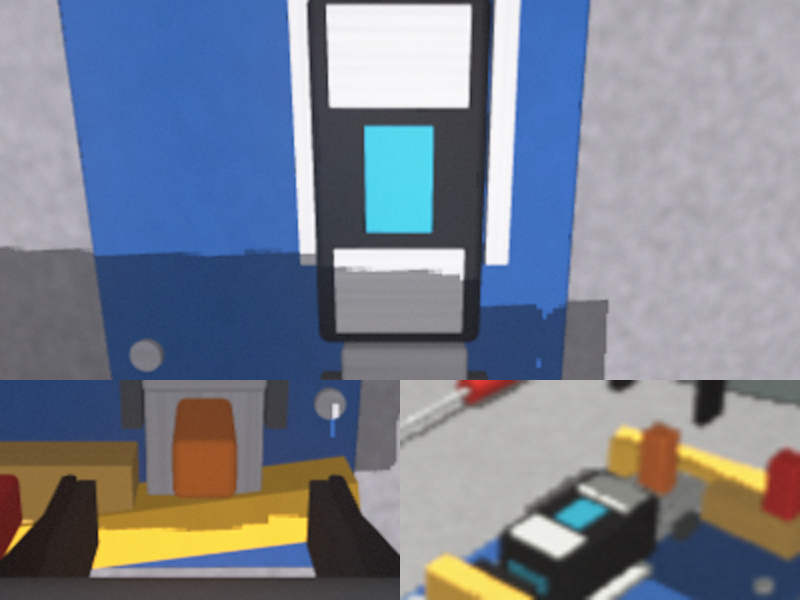

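```bash
python3 - <<'E'
from h import *
C['W'].update(p=[.53542284,.01345987,.26277592],q=[.98773643,-.0212405,-.00311475,.15464759])
def bp(u,v,z):
    c=C['W'];d=R.from_quat(c['q']).apply([(u-c['c'][0])/c['f'],(v-c['c'][1])/c['f'],1]);p=np.array(c['p']);w=p+d*(z-p[2])/d[2]
    return w.round(4),(R.from_euler('z',.043).apply(w-[.5375,.031,0])*1e3).round(1)
A=lambda u,v:(120+u/2,v/2);B=lambda u,v:(220+u/2,190+(v-380)/2)
print('post',bp(*B(205,467),.079));print('post corners',bp(*B(176,497),.079),bp(*B(236,496),.079))
print('pack end',bp(*A(322,336),.056),bp(*A(477,340),.056));print('pack mid',bp(*A(399,179),.056))
print('guide ends',bp(*A(309,265),.018),bp(*A(498,265),.018))
E
```

```text
post (array([ 0.533 , -0.0673,  0.079 ]), array([ -0.2, -98.4,  79. ]))
post corners (array([ 0.5237, -0.077 ,  0.079 ]), array([  -9.2, -108.5,   79. ])) (array([ 0.5422, -0.0774,  0.079 ]), array([   9.3, -108.1,   79. ]))
pack end (array([ 0.508 , -0.0307,  0.056 ]), array([-26.8, -62.9,  56. ])) (array([ 0.5577, -0.0341,  0.056 ]), array([ 22.9, -64.2,  56. ]))
pack mid (array([0.5348, 0.016 , 0.056 ]), array([ -2.1, -15.1,  56. ]))
guide ends (array([ 0.5003, -0.0121,  0.018 ]), array([-35.3, -44.6,  18. ])) (array([ 0.5697, -0.0151,  0.018 ]), array([ 34.1, -44.6,  18. ]))
```

Emit:
arm_command(
  rows=[
    [[0, 0.4, -2], 0.01, -0.3],
    [[0, 0.4, -4], 0.01, -0.3],
    [[0, 0.4, -5.3], 0.01, -0.3],
    [[0, 0.4, -5.7], 0.01, -0.3],
    [[0, 0.4, -5.7], 0.01, 0.2],
    [[0, 0.4, -5.7], 0.01, 0.6],
    [[0, 0.4, -5.7], 0.01, 1],
    [[0, 0.4, -5.7], 0.01, 1],
    [[0, 0.4, -5.7], 0.01, 1],
  ],
  grip_force=30,
)

```text
t: 12.1
eef_pos: [0.5332, -0.066, 0.0435]
eef_rot: [0.718, 0.696, 0.0, 0.0]
wrist_force: [0.2, -0.4, 0.6]
opening: 0.0246
finger_force: 0.0
```

Emit:
arm_command(
  rows=[
    [[0, 0.2, 0], 0, 1],
    [[0, 0.4, 0], 0, 1],
    [[0, 0.6, 0], 0, 1],
    [[0.05, 0.8, 0], 0, 1],
    [[0.05, 1.0, 0], 0, 1],
    [[0.05, 1.2, 0], 0, 1],
    [[0.05, 1.4, 0], 0, 1],
    [[0.05, 1.4, 0], 0, 1],
  ],
)

```text
t: 12.9
eef_pos: [0.5345, -0.0529, 0.0434]
eef_rot: [0.718, 0.696, 0.0, 0.001]
wrist_force: [4.5, -3.8, -1.7]
opening: 0.0199
finger_force: 30.0
```

Emit:
arm_command(
  rows=[
    [[0, 0.1, 0], 0, 1],
    [[0, 0.2, 0], 0, 1],
    [[0, 0.3, 0], 0, 1],
    [[0, 0.3, 0], 0, 1],
  ],
)

```text
t: 13.3
eef_pos: [0.5346, -0.05, 0.0435]
eef_rot: [0.718, 0.696, 0.0, 0.001]
wrist_force: [5.4, -4.5, -1.6]
opening: 0.0197
finger_force: 30.0
```

Emit:
arm_command(
  rows=[
    [[0, 0.1, 0], 0, 1],
    [[0, 0.2, 0], 0, 1],
    [[0, 0.2, 0], 0, 1],
  ],
)

```text
t: 13.6
eef_pos: [0.5346, -0.048, 0.0434]
eef_rot: [0.718, 0.696, 0.0, 0.001]
wrist_force: [6.4, -4.0, -2.9]
opening: 0.0199
finger_force: 30.0
```

Emit:
arm_command(
  rows=[
    [[0.05, 0.1, 0], 0, 1],
    [[0.1, 0.2, 0], 0, 1],
    [[0.1, 0.2, 0], 0, 1],
  ],
)

```text
t: 13.9
eef_pos: [0.5348, -0.0464, 0.0434]
eef_rot: [0.718, 0.696, -0.0, 0.001]
wrist_force: [0.3, -4.4, 1.8]
opening: 0.0194
finger_force: 30.0
```

Emit:
arm_command(
  rows=[
    [[0, 0.1, 0], 0, 1],
    [[0, 0.15, 0], 0, 1],
    [[0, 0.15, 0], 0, 1],
  ],
)

```text
t: 14.2
eef_pos: [0.5348, -0.0449, 0.0434]
eef_rot: [0.718, 0.696, -0.0, 0.001]
wrist_force: [1.4, -5.1, 1.6]
opening: 0.0196
finger_force: 30.0
```

Emit:
arm_command(
  rows=[
    [[0, 0.1, 0], 0, 1],
    [[0, 0.1, 0], 0, 1],
  ],
)

```text
t: 14.4
eef_pos: [0.5349, -0.0443, 0.0434]
eef_rot: [0.719, 0.695, -0.0, 0.001]
wrist_force: [1.4, -6.6, 1.1]
opening: 0.0195
finger_force: 30.0
```

Emit:
arm_command(
  rows=[
    [[0, 0.1, 0], 0, 1],
    [[0, 0.1, 0], 0, 1],
  ],
)

```text
t: 14.6
eef_pos: [0.5349, -0.0439, 0.0434]
eef_rot: [0.719, 0.695, -0.0, 0.001]
wrist_force: [2.0, -7.5, -0.1]
opening: 0.02
finger_force: 30.0
```

Emit:
arm_command(
  rows=[
    [[0, 0.1, 0], 0, 1],
    [[0, 0.1, 0], 0, 1],
  ],
)

```text
t: 14.8
eef_pos: [0.5349, -0.0434, 0.0434]
eef_rot: [0.719, 0.695, -0.001, 0.001]
wrist_force: [2.2, -10.3, 0.4]
opening: 0.0198
finger_force: 30.0
```

Emit:
arm_command(
  rows=[
    [[0, 0, 0], 0, 0.2],
    [[0, 0, 0], 0, -0.2],
    [[0, 0, 0.5], 0, -0.3],
    [[0, 0, 3], 0, -0.3],
    [[0, 0, 6], 0, -0.3],
    [[-3, -2, 6.5], 0, -0.3],
    [[-7, -4, 6.5], 0, -0.3],
    [[-8.3, -5.3, 6.5], 0, -0.3],
    [[-8.3, -5.3, 6.5], 0, -0.3],
    [[-8.3, -5.3, 6.5], 0, -0.3],
  ],
)

```text
t: 15.8
eef_pos: [0.4521, -0.0931, 0.1085]
eef_rot: [0.718, 0.696, 0.001, 0.0]
wrist_force: [-0.2, 0.7, 0.7]
opening: 0.0565
finger_force: 0.0
```

```bash
python3 - <<'E'
from rig import manip
import cv2
from h import *
s=manip.state();print(s['eef_pos'],s['wrist_force'])
def look(n):
    p=manip.camera_params(n);return p,manip.camera(n)
def bp(p,u,v,z):
    d=R.from_quat(p['orientation']).apply([(u-p['cx'])/p['fx'],(v-p['cy'])/p['fy'],1]);w=p['xyz']+d*(z-p['xyz'][2])/d[2]
    return w.round(4),(R.from_euler('z',.043).apply(w-[.5375,.031,0])*1e3).round(1)
p,im=look("wrist");cv2.imwrite("w5.png",im[:,:,::-1])
h=cv2.cvtColor(im,cv2.COLOR_RGB2HSV).astype(int)
for nm,m in(('red',((h[...,0]<5)|(h[...,0]>174))&(h[...,1]>170)&(h[...,2]>60)),('orange',(h[...,0]>=6)&(h[...,0]<=14)&(h[...,1]>170)&(h[...,2]>80))):
    n,l,st,c=cv2.connectedComponentsWithStats(m.astype(np.uint8))
    for i in np.argsort(-st[1:,4])[:2]+1:
        x,y,w,hh,a=st[i];print(nm,st[i],'bottom edge corners@top z',[bp(p,u,y+hh,z) for u,z in((x,.078),(x+w,.078))])
E
```

```text
[ 0.45211876 -0.09312652  0.1085068 ] [-0.2183921   0.65756736  0.71884699]
red [ 305  202   34   49 1476] bottom edge corners@top z [(array([ 0.4404, -0.1048,  0.078 ]), array([ -91.1, -139.9,   78. ])), (array([ 0.4625, -0.1055,  0.078 ]), array([ -69.1, -139.6,   78. ]))]
red [626 236  14  43 315] bottom edge corners@top z [(array([ 0.6541, -0.1321,  0.078 ]), array([ 123.5, -157.9,   78. ])), (array([ 0.6634, -0.1324,  0.078 ]), array([ 132.8, -157.8,   78. ]))]
orange [ 421  135   54   40 1548] bottom edge corners@top z [(array([ 0.5125, -0.0564,  0.078 ]), array([-21.2, -88.4,  78. ])), (array([ 0.545 , -0.0574,  0.078 ]), array([ 11.3, -88. ,  78. ]))]
orange [323 247  15   5  16] bottom edge corners@top z [(array([ 0.4521, -0.1059,  0.078 ]), array([ -79.5, -140.4,   78. ])), (array([ 0.4618, -0.1062,  0.078 ]), array([ -69.7, -140.3,   78. ]))]
```

Emit:
arm_command(
  rows=[
    [[0, -0.1, -2], 0, -0.3],
    [[0, -0.1, -4.5], 0, -0.3],
    [[0, -0.1, -6], 0, -0.3],
    [[0, -0.1, -6.3], 0, -0.3],
    [[0, -0.1, -6.3], 0, 0.2],
    [[0, -0.1, -6.3], 0, 0.6],
    [[0, -0.1, -6.3], 0, 1],
    [[0, -0.1, -6.3], 0, 1],
    [[0, -0.1, -6.3], 0, 1],
    [[0, -0.1, -6.3], 0, 1],
  ],
  grip_force=25,
)

```text
t: 16.85
eef_pos: [0.4519, -0.0946, 0.0455]
eef_rot: [0.718, 0.696, 0.0, 0.0]
wrist_force: [-0.4, -1.4, 1.9]
opening: 0.0218
finger_force: 25.0
```

Emit:
arm_command(
  rows=[
    [[0.5, 0.05, 0], 0, 1],
    [[1, 0.1, 0], 0, 1],
    [[1.5, 0.15, 0], 0, 1],
    [[2, 0.2, 0], 0, 1],
    [[2.5, 0.25, 0], 0, 1],
    [[3, 0.3, 0], 0, 1],
    [[3.5, 0.35, 0], 0, 1],
    [[4, 0.4, 0], 0, 1],
    [[4, 0.4, 0], 0, 1],
  ],
)

```text
t: 17.75
eef_pos: [0.4924, -0.0906, 0.0455]
eef_rot: [0.718, 0.696, 0.0, 0.0]
wrist_force: [1.5, -0.2, 2.8]
opening: 0.0222
finger_force: 25.0
```

Emit:
arm_command(
  rows=[
    [[0.3, 0.03, 0], 0, 1],
    [[0.6, 0.06, 0], 0, 1],
    [[0.9, 0.09, 0], 0, 1],
    [[1.2, 0.12, 0], 0, 1],
    [[1.2, 0.12, 0], 0, 1],
  ],
)

```text
t: 18.25
eef_pos: [0.5038, -0.0895, 0.0455]
eef_rot: [0.718, 0.696, 0.0, 0.0]
wrist_force: [-0.1, -0.2, 4.5]
opening: 0.0221
finger_force: 25.0
```

Emit:
arm_command(
  rows=[
    [[0.2, 0.02, 0], 0, 1],
    [[0.4, 0.04, 0], 0, 1],
    [[0.6, 0.06, 0], 0, 1],
    [[0.6, 0.06, 0], 0, 1],
  ],
)

```text
t: 18.65
eef_pos: [0.5082, -0.0891, 0.0454]
eef_rot: [0.718, 0.696, -0.001, -0.001]
wrist_force: [-7.9, -0.4, 13.0]
opening: 0.0218
finger_force: 25.0
```

Emit:
arm_command(
  rows=[
    [[0.2, 0.02, 0.03], 0, 1],
    [[0.4, 0.04, 0.05], 0, 1],
    [[0.4, 0.04, 0.05], 0, 1],
  ],
  grip_force=40,
)

```text
t: 18.95
eef_pos: [0.5114, -0.0888, 0.0455]
eef_rot: [0.718, 0.696, -0.001, -0.001]
wrist_force: [-9.6, -0.6, 11.0]
opening: 0.022
finger_force: 40.0
```

Emit:
arm_command(
  rows=[
    [[0.2, 0.02, 0], 0, 1],
    [[0.3, 0.03, 0], 0, 1],
    [[0.3, 0.03, 0], 0, 1],
  ],
)

```text
t: 19.25
eef_pos: [0.5141, -0.0886, 0.0455]
eef_rot: [0.718, 0.696, -0.002, -0.002]
wrist_force: [-11.2, -0.7, 12.4]
opening: 0.0221
finger_force: 40.0
```

Emit:
arm_command(
  rows=[
    [[0.2, 0.02, 0], 0, 1],
    [[0.4, 0.04, 0], 0, 1],
    [[0.6, 0.06, 0], 0, 1],
    [[0.6, 0.06, 0], 0, 1],
  ],
)

```text
t: 19.65
eef_pos: [0.5198, -0.088, 0.0455]
eef_rot: [0.718, 0.696, -0.002, -0.002]
wrist_force: [-12.1, -0.6, 14.7]
opening: 0.0217
finger_force: 40.0
```

Emit:
arm_command(
  rows=[
    [[0.2, 0.02, 0], 0, 1],
    [[0.4, 0.04, 0], 0, 1],
    [[0.4, 0.04, 0], 0, 1],
  ],
)

```text
t: 19.95
eef_pos: [0.5236, -0.0876, 0.0455]
eef_rot: [0.718, 0.696, -0.002, -0.002]
wrist_force: [-13.5, -1.4, 14.9]
opening: 0.0215
finger_force: 40.0
```

Emit:
arm_command(
  rows=[
    [[0.2, 0.02, 0], 0, 1],
    [[0.4, 0.04, 0], 0, 1],
    [[0.5, 0.05, 0], 0, 1],
    [[0.5, 0.05, 0], 0, 1],
  ],
)

```text
t: 20.35
eef_pos: [0.5281, -0.0872, 0.0454]
eef_rot: [0.718, 0.696, -0.002, -0.002]
wrist_force: [-16.2, -1.6, 16.5]
opening: 0.0217
finger_force: 40.0
```

Emit:
arm_command(
  rows=[
    [[0.2, 0.02, 0], 0, 1],
    [[0.4, 0.04, 0], 0, 1],
    [[0.4, 0.04, 0], 0, 1],
  ],
)

```text
t: 20.65
eef_pos: [0.5319, -0.0869, 0.0454]
eef_rot: [0.718, 0.696, -0.003, -0.002]
wrist_force: [-17.2, -0.6, 17.6]
opening: 0.0216
finger_force: 40.0
```

Emit:
arm_command(
  rows=[
    [[0.15, 0.02, 0], 0, 1],
    [[0.15, 0.02, 0], 0, 1],
    [[0.15, 0.02, 0], 0, 0.3],
    [[0.15, 0.02, 0], 0, -0.2],
    [[0.15, 0.02, 0], 0, -0.4],
    [[0.15, 0.02, 0.5], 0, -0.4],
    [[0.15, 0.02, 3], 0, -0.4],
    [[0.15, 0.02, 6], 0, -0.4],
    [[0.15, 0.02, 6.5], 0, -0.4],
    [[0.15, 0.02, 6.5], 0, -0.4],
  ],
)

```text
t: 21.65
eef_pos: [0.538, -0.0859, 0.1119]
eef_rot: [0.718, 0.696, 0.001, 0.001]
wrist_force: [0.2, 0.0, -0.2]
opening: 0.0604
finger_force: 0.0
```

```bash
python3 - <<'E'
from rig import manip
import cv2
from h import *
s=manip.state();print(s['eef_pos'],s['wrist_force'])
p=manip.camera_params("wrist");im=manip.camera("wrist");cv2.imwrite("w6.png",im[:,:,::-1])
def bp(u,v,z):
    d=R.from_quat(p['orientation']).apply([(u-p['cx'])/p['fx'],(v-p['cy'])/p['fy'],1]);w=p['xyz']+d*(z-p['xyz'][2])/d[2]
    return w.round(4),(R.from_euler('z',.043).apply(w-[.5375,.031,0])*1e3).round(1)
h=cv2.cvtColor(im,cv2.COLOR_RGB2HSV).astype(int)
for nm,m in(('red',((h[...,0]<5)|(h[...,0]>174))&(h[...,1]>170)&(h[...,2]>60)),('orange',(h[...,0]>=6)&(h[...,0]<=14)&(h[...,1]>170)&(h[...,2]>80))):
    n,l,st,c=cv2.connectedComponentsWithStats(m.astype(np.uint8))
    for i in np.argsort(-st[1:,4])[:2]+1:
        x,y,w,hh,a=st[i];print(nm,st[i],[bp(u,y+hh,.078)[1] for u in(x,x+w)])
d=manip.camera("side");c=manip.camera("scene")
f=lambda a,x,y,W,H,s:cv2.resize(a[y:y+H,x:x+W,::-1],(W*s,H*s),interpolation=cv2.INTER_CUBIC)
cv2.imwrite("pics/p3.png",np.vstack([cv2.resize(im[0:300,0:640,::-1],(720,337)),np.hstack([f(d,300,180,120,85,3),f(c,280,150,120,85,3)])]))
E
```

```text
[ 0.53798533 -0.08585867  0.11187773] [ 0.24388834  0.00540424 -0.22517704]
red [ 297  200   33   47 1431] [array([ -11.1, -127.8,   78. ]), array([  10.6, -127.5,   78. ])]
red [ 532  226   39   56 1379] [array([ 149.2, -152.2,   78. ]), array([ 175.8, -151.9,   78. ])]
orange [299 153  30  29 813] [array([ -9.5, -83.6,  78. ]), array([  9. , -83.4,  78. ])]
orange [298 246  30   2  30] [array([ -10.4, -128.5,   78. ]), array([   9.3, -128.2,   78. ])]
```

View pics/p3.png

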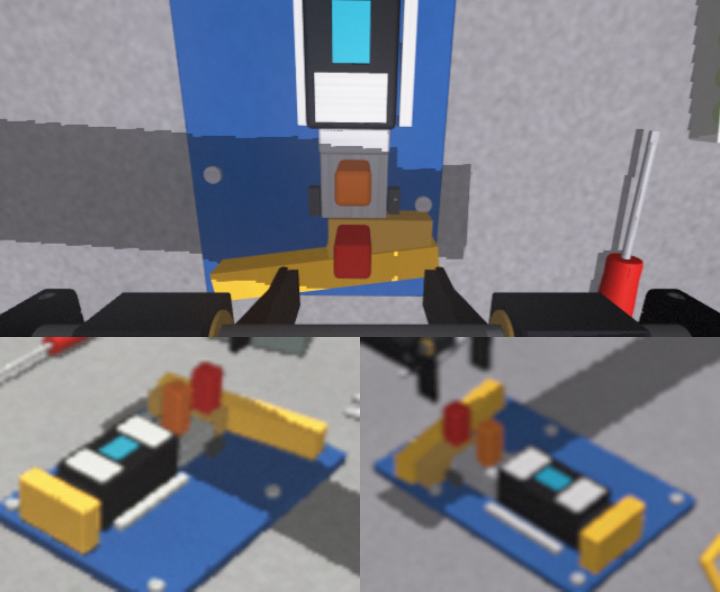

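Emit:
arm_command(
  rows=[
    [[0, 0, 4], 0, 1],
    [[0, -1, 8], 0.1, 1],
    [[1, -5, 9], 0.2, 1],
    [[2, -9, 9], 0.31, 1],
    [[3.5, -13.5, 9], 0.31, 1],
    [[5, -18, 9], 0.31, 1],
    [[6.5, -22.5, 9], 0.31, 1],
    [[8, -27, 9], 0.31, 1],
    [[8.3, -29.8, 9], 0.31, 1],
    [[8.3, -29.8, 9], 0.31, 1],
    [[8.3, -29.8, 6], 0.31, 1],
    [[8.3, -29.8, 3], 0.31, 1],
    [[8.3, -29.8, 1], 0.31, 1],
    [[8.3, -29.8, 0.6], 0.31, 1],
    [[8.3, -29.8, 0.6], 0.31, 1],
    [[8.3, -29.8, 0.6], 0.31, 1],
  ],
)

```text
t: 23.4
eef_pos: [0.6205, -0.384, 0.1177]
eef_rot: [0.602, 0.799, 0.0, 0.001]
wrist_force: [-0.6, 0.3, 0.7]
opening: 0.0002
finger_force: 0.0
```

```bash
python3 - <<'E'
from rig import manip
import cv2
from h import *
s=manip.state();print(s['eef_pos'],s['wrist_force'],s['opening'])
K=np.array([.6059,-.331]);u=np.array([-np.sin(.2785),np.cos(.2785)]);v=np.array([u[1],-u[0]])
r=np.array(s['eef_pos'][:2])-K;print('console y,x mm',r@u*1e3,r@v*1e3)
g=np.array([.6059,-.331])+u*.0155;print('goal',g,'delta cm',(g-np.array(s['eef_pos'][:2]))*100)
# dark knob in wrist image
p=manip.camera_params("wrist");im=manip.camera("wrist");cv2.imwrite("w7.png",im[:,:,::-1])
def px(P):
    q=R.from_quat(p['orientation']).inv().apply(np.array(P)-p['xyz']);return q[:2]/q[2]*p['fx']+[p['cx'],p['cy']]
k=px([.6059,-.331,.135]);print('knob px',k)
x,y=map(int,k);
if 60<x<580 and 30<y<370:
    m=(im.max(2)<60).astype(np.uint8);n,l,st,c=cv2.connectedComponentsWithStats(m)
    for i in range(1,n):
        if st[i,4]>200:print(st[i],c[i].round(1))
E
```

```text
[ 0.62054863 -0.38401778  0.11772137] [-0.60766549  0.31426248  0.72151235] 0.00018159793970469516
console y,x mm -55.00205685334808 -0.49111193178575663
goal [ 0.60163884 -0.31609723] delta cm [-1.89097963  6.79205478]
knob px [324.21865646 165.10079492]
[ 248  103   33   73 2078] [264.7 139. ]
[ 294  108   66   89 4687] [326.7 152. ]
[    0   238   640   162 57491] [319.6 336.1]
```

Emit:
arm_command(
  rows=[
    [[-0.55, 1.9, 0], 0, 1],
    [[-0.8, 2.9, 0], 0, 1],
    [[-1.0, 3.6, 0], 0, 1],
    [[-1.2, 4.3, 0], 0, 1],
    [[-1.4, 5.0, 0], 0, 1],
    [[-1.6, 5.7, 0], 0, 1],
    [[-1.75, 6.3, 0], 0, 1],
    [[-1.9, 6.8, 0], 0, 1],
    [[-1.9, 6.8, 0], 0, 1],
    [[-1.9, 6.8, 0], 0, 1],
  ],
)

```text
t: 24.45
eef_pos: [0.6007, -0.3165, 0.1166]
eef_rot: [0.602, 0.798, -0.0, 0.0]
wrist_force: [0.8, -4.4, -1.5]
opening: 0.0004
finger_force: 2.1
```

```bash
python3 - <<'E'
from rig import manip
import cv2
from h import *
s=manip.state();print(s['eef_pos'],s['wrist_force'])
p=manip.camera_params("wrist")
def px(P):
    q=R.from_quat(p['orientation']).inv().apply(np.array(P)-p['xyz']);return (q[:2]/q[2]*p['fx']+[p['cx'],p['cy']]).round(0)
u=np.array([-np.sin(.2785),np.cos(.2785),0])
for t in(0,.4,.5,.6):
    c=np.array([.6059,-.331,.055])+.08*np.sin(t)*u+[0,0,.08*np.cos(t)];print(t,px(c),px(c+.014*u))
im=manip.camera("wrist");m=(im.max(2)<60).astype(np.uint8);n,l,st,c=cv2.connectedComponentsWithStats(m)
for i in range(1,n):
    if st[i,4]>200:print(st[i],c[i].round(1))
print(im[100:260:4,324].max(1))
E
```

```text
[ 0.60072989 -0.31650072  0.11662635] [ 0.76171231 -4.42799178 -1.50965288]
0 [325. 301.] [325. 277.]
0.4 [325. 240.] [325. 214.]
0.5 [325. 224.] [325. 198.]
0.6 [325. 209.] [325. 182.]
[    0   192   640   208 61404] [319.1 328.7]
[166 171 161 162 148  96  96  99  99  97  77  79  87 100  96  98  98  97
  96  96  98  99 100  34  28  29  33  31  30  29  35  30  27  32  26  26
  24  31  30  30]
```

Emit:
arm_command(
  rows=[
    [[0, 0, 0], 0, 1],
    [[0, 0, 0], 0, 1],
    [[0, 0, 0], 0, 1],
    [[0, 0, 0], 0, 1],
    [[0, 0, 0], 0, 1],
    [[0, 0, 0], 0, 1],
    [[0, 0, 0], 0, 1],
    [[0.15, -0.5, 0], 0, 1],
    [[0.3, -1.0, 0], 0, 1],
    [[0.4, -1.5, 0], 0, 1],
    [[0.55, -2.0, 0], 0, 1],
    [[0.7, -2.5, 0], 0, 1],
    [[0.85, -3.0, 0], 0, 1],
    [[1.0, -3.5, 0], 0, 1],
    [[1.1, -3.9, 0], 0, 1],
    [[1.3, -4.6, 0], 0, 1],
    [[1.5, -5.5, 0], 0, 1],
    [[1.7, -6.3, 2], 0, 1],
    [[1.7, -6.3, 6], 0, 1],
    [[1.7, -6.3, 9], 0, 1],
  ],
)

```text
t: 26.5
eef_pos: [0.6179, -0.38, 0.2083]
eef_rot: [0.602, 0.798, -0.0, 0.0]
wrist_force: [0.6, -0.1, 0.2]
opening: 0.0007
finger_force: 0.0
```

Emit:
arm_command(
  rows=[
    [[0, 0, 2], 0, 1],
    [[0, 0, 2], 0, 1],
    [[0, 0, 2], 0, 1],
    [[0, 0, 2], 0, 1],
  ],
)

```text
t: 26.9
eef_pos: [0.6174, -0.3788, 0.2249]
eef_rot: [0.602, 0.799, -0.0, -0.001]
wrist_force: [0.3, -0.6, -0.5]
opening: 0.0009
finger_force: 0.0
```

```bash
python3 - <<'E'
from rig import manip
import cv2
from h import *
s=manip.state();print(s['t'],s['eef_pos'],s['wrist_force'])
im=manip.camera("side");a=cv2.imread("side_raw.png")[:,:,::-1];c0=cv2.imread("scene_raw.png")[:,:,::-1];c=manip.camera("scene")
for A,B,(x,y) in((a,im,(393,135)),(c0,c,(234.7,137))):
    x=int(x);d=lambda I:(I[y-14:y+15,x-25:x+26].max(2)<60)
    print(d(A).sum(),d(B).sum(),(d(A)^d(B)).sum())
# fixture post/lug still there: orange/red centroids vs. nothing moved (side)
h=cv2.cvtColor(im,cv2.COLOR_RGB2HSV)[185:250,320:420].astype(int)
for lo,hi in((6,14),(175,179),(0,5)):
    m=(h[...,0]>=lo)&(h[...,0]<=hi)&(h[...,1]>150);v,u=np.nonzero(m);print(lo,len(u),(u.mean()+320,v.mean()+185) if len(u) else '')
E
```

```text
26.9 [ 0.61744954 -0.37877131  0.22490833] [ 0.27699288 -0.62268156 -0.48448588]
51 52 1
45 46 1
6 148 (np.float64(359.44594594594594), np.float64(202.57432432432432))
175 0 
0 131 (np.float64(368.40458015267177), np.float64(196.41221374045801))
```

```bash
python3 -c "
from rig import manip
print(manip.hand_in())"
```

```text
the job is handed in; nothing more can be done
None
```

The job is handed in after about 27 s of robot time. The pack lies flat in the fixture, pushed against the pad. The wedge is jammed with about 17 N and held when I let go. The lever was held about 0.5 rad towards green for over half a second and recentred. I saw no sign that any other object was touched.

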